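Unlock the stock drawer with its key

ROBOT

A 7-joint arm with a two-finger parallel gripper is mounted at the origin on a cart in front of the work surface, level with it; the furniture and walls round the work are solid. World frame = base frame: x ahead of the robot, y to its left, z up, the work surface at z = 0. Lengths are in m, angles in rad, forces in N, time in s.
With the tool pointing down it reaches from about 0.4 to 0.85 m from the base axis. Payload 4.5 kg.
Tool frame: the origin (TCP) lies between the finger pads; the fingertips stand 22 mm ahead of it and the grasp point (between the pads) lies 3 mm ahead of it (bot.tip_reach is the z of the fingertips in the tool frame, in m); z points along the fingers, y is the line along which they close (so a half turn about z gives the same grasp; the last joint's range is limited). The gripper opens to 85 mm and grips with 20 to 120 N. Pads are 22 mm wide; open, the fingers measure 114 mm over their backs; the gripper's body (76 mm by 85 mm) begins 54 mm behind the grasp point. The pads swing forward as they close: fully open they stand 13 mm farther back than shut.
Start: joints at [1.277, 0.689, -0.195, 1.565, 0.157, 0.902, -0.215], TCP at [0.201, -0.592, 0.253] pointing down, gripper open.
Joint ranges: [-3.01, 3.01], [-0.46, 2.08], [-1.47, 1.51], [0.13, 2.56], [-1, 4.14], [0.04, 2.09], [-2.66, 2.66]. Speed limits (rad/s): [2.57, 2.57, 3.14, 3.14, 3.14, 3.14, 3.14].

INTERFACE

Orientations are given as [roll, pitch, yaw] about the fixed x, y, z axes, in that order (R = Rz(yaw) Ry(pitch) Rx(roll)).
In Python, from rig import bot, viewer, workorder gives the robot as it stands. The module is installed in compiled form; this text tells all that it offers.
- The arm moves only by the tool play_rows, never from a script. Its argument "motion" is a list that holds one entry, the list of rows, each a list of 5 numbers: the opening in per cent of the stroke, from 0 (shut) to 100 (fully open), then the shift along the world's x, y, z in mm, then the turn about the world's z in degrees. In form: [[[claw, x, y, z, turn], ...]]. A call has 1 to 8 rows; each row shifts and turns the commanded pose from where the row before left it; what a row does not reach is not made up. A row lasts 1/10 s, in which the tool goes at most 50 mm and 8.59 degrees, less where a joint would pass 70% of its speed; a pose out of reach is approached as far as the arm can. A call is refused whole if a number of a shift passes 50 or a number of a turn 8.59, either way. A call with a gripper value outside its range is refused whole. The fingers move at their own pace and stop on an object; "newtons" is the grip in N (left out, the last holds). Time passes only in rows, so rows that do not move let the fingers close. It gives the time, the measured TCP pose, the force, the opening and the grip force at its end, in the units of the state.
- bot.sense(): the state, without advancing time (a new reading comes with each control period).
- viewer.grab_frame(name): name is "side" or "top"; returns a dict with "image" (480x640x3 uint8, red, green, blue), "fx", "fy", "cx", "cy" (pixels), "rvec" (rotation vector, rad) and "tvec" (3), from world to camera coordinates, as OpenCV has them. Camera axes: x right, y down, z forward; pixel columns grow to the right and rows downward; lengths in m; the calibration is good to about 2 mm. A picture is of the moment at which its call begins. There is no depth.
- workorder.close_job(): hands the job in; it is judged then, once.
The state is a dict: "time": time; "joint_positions": joint angles; "qd": joint speeds; "joint_torque": joint torques, N m; "ee_pos": TCP position; "ee_rot": TCP orientation; "force": force on the tool from outside, world axes, zero at the start; "wrist_torque": the same for the moment, N m; "finger_gap": opening from 0.0 (shut) to 1.0 (fully open); "grip_force": force on a finger pad.
Only numpy, scipy, OpenCV 4.12 (cv2) and the standard library are available. Lean on these libraries where they do the work, as an engineer would, in place of code of your own. Each camera call takes 0.05 s, during which the arm holds its last target. There are 200 camera calls.

TASK

The blue-fronted drawer of the small grey cabinet is locked. Lift the green key out of its wooden stand, put it into the lock on top of the cabinet, feel for the slot inside until the key goes fully home, and turn it clockwise (seen from above) until it stops to draw the hidden bolt. Then pull the drawer wide open by its handle, leave the key turned and fully home in the lock, and leave the stapler, masking tape and sticker roll where they are.

Things in the scene. Friction and masses are not known exactly. Their poses are not given: they have to be found in the camera images.
- key: loose brass key with a green grip, 62 mm tall, 35 g, standing blade down in the stand. Origin: centre of the blade's lower end; z up along the key, x across the blade's width, y across its thickness. Blade 16 mm wide (x), 4 mm thick (y), z = 0 to 24 mm; it fits either way round (half turn). Round collar of radius 13 mm, z = 24 to 28 mm.
- key_tip (a point): centre of the lower end of the key's blade (same point as the key's origin)
- key_bow (a point): centre of the key's green grip, 46 mm above the blade's end. The grip is 36 mm wide (key x), 12 mm thick (key y) and 32 mm tall: pinch it across its thickness, with the fingertips above the collar.
- key_stand: wooden block 50 x 50 x 45 mm high, fixed, origin at the centre of its underside; the key stands in a round well (19 mm wide, 30 mm deep) in its top with its collar resting on the block. Lift the key straight up by 30 mm to clear it.
- cabinet: fixed grey steel cabinet, 140 mm deep (x), 200 mm wide (y), 85 mm high, origin at the centre of its underside, z up; its front, with the drawer, faces its own -x. A round steel lock boss stands on the left of its top.
- keyhole (a point): centre of the lock's mouth, at the top of the steel boss (40 mm across, 26 mm high, top 111 mm above the worktop); axes as the cabinet's. Plain round bore 19 mm wide, with the rotor 14 mm down. Fully home, the key's collar rests on the boss and the blade's end is 24 mm below the mouth (21 mm counts).
- rotor_top (a point): centre of the brass rotor's upper face, in the bore 14 mm below the mouth (a fixed point, axes as the cabinet's). A straight slot 6 mm wide, 12 mm deep, crosses it; its direction is hidden: anywhere from 0.4 rad anticlockwise to 0.3 rad clockwise (from above) of the cabinet's x. The blade drops in only within about 0.1 rad and 1 mm of it; else it stops on this face.
- rotor_axis (a point): foot of the rotor's upright turning axis, 26 mm below the mouth. The rotor resists with about 0.08 N m and stays where left; pressing over about 10 N off the slot may drag it round. With the key home it turns clockwise (from above) to a stop at 1.15 rad clockwise of the cabinet's x; the bolt is clear from about 0.95 rad.
- drawer_handle (a point): centre of the drawer's steel bar handle: a bar 10 mm thick and 90 mm long along the cabinet's y, 56 mm above the worktop, its axis 32 mm in front of the drawer's face (27 mm clear gap behind the bar). It can be hooked from above with shut fingers between bar and face, or pinched.
- drawer (a joint): how far the drawer is out, m: 0 shut, 0.075 fully out; it slides towards the cabinet's -x against about 1 N, and stays where it is left. Locked, it gives only about 2 mm. Two small balloon weights stand in it.
- stapler: red and black stapler, loose, 34 x 135 x 46 mm, origin under its centre, in front of the cabinet to the right; bystander. The big balloon bouquet right of it, from about 0.25 m right of the robot on, is solid and 0.5 m or more tall: swing the arm round it, close to the base
- masking_tape: roll of masking tape lying flat, loose, 93 mm across, 24 mm high, origin under its centre; bystander
- sticker_roll: white roll of stickers, loose, 66 mm across, 30 mm high, standing on the right rear of the cabinet's top, origin under its centre; bystander
There are look-alikes about, which are no part of the job. Of the things like the key, leave any that is turquoise; of the rest the larger one is meant.

How it is judged:
By the outcome, as a careful person would: the job done as asked, in the order asked, and still so for the second after the job is handed in, with the robot touching nothing.
It also fails if it takes over 72 s, if anything falls off the work surface, if the arm or the gripper's body presses on something with over 40 N, if the wrist force passes 120 N, or if a joint passes its speed limit or range.

## Working session

There is one attempt and no reset: what is moved stays moved. The work goes in short steps, Python scripts to look and compute and a tool call to move; the robot and the scene stay as the last step left them, time stands still between calls to the robot, and variables do not carry over. Pictures are saved under pics/ and viewed, at most 10 in all, crops included, and the job is handed in when it is done.

Besides the shell and the picture viewer there is one more tool, called after "Emit:" as name(argument=value, ...) on one line, values as JSON. play_rows: Moves the arm, as the interface text tells. Its arguments: {"type":"object","properties":{"motion":{"type":"array"},"newtons":{"type":"number"}},"required":["motion"]}

```bash
mkdir -p pics; cat > h.py <<'E'
import numpy as np, cv2
from rig import bot, viewer, workorder
def grab(n):
    f=viewer.grab_frame(n); f['R']=cv2.Rodrigues(np.array(f['rvec'],float))[0]; f['t']=np.array(f['tvec'],float).ravel(); return f
def ray(f,u,v):
    d=f['R'].T@np.array([(u-f['cx'])/f['fx'],(v-f['cy'])/f['fy'],1]); return -f['R'].T@f['t'],d
def onz(f,u,v,z):
    c,d=ray(f,u,v); return c+d*(z-c[2])/d[2]
def proj(f,p):
    q=f['R']@np.array(p)+f['t']; return f['fx']*q[0]/q[2]+f['cx'],f['fy']*q[1]/q[2]+f['cy']
def tri(f,a,g,b):
    c1,d1=ray(f,*a);c2,d2=ray(g,*b); s=np.linalg.lstsq(np.c_[d1,-d2],c2-c1,rcond=None)[0]
    p,q=c1+s[0]*d1,c2+s[1]*d2; return (p+q)/2,np.linalg.norm(p-q)
def save(n,im): cv2.imwrite('pics/'+n,im[:,:,::-1])
E
python3 - <<'E'
from h import *
for n in('top','side'):
    f=grab(n); save(n+'0.png',f['image']); print(n,f['fx'],-f['R'].T@f['t'],f['R'][2])
print(bot.sense(),bot.tip_reach)
E
```

```text
top 521.0848661586531 [ 0.4803748  -0.01925985  1.12764326] [ 0.05912733  0.02662801 -0.99789524]
side 514.2119666206179 [0.27007907 0.66291537 0.53746839] [ 0.31027374 -0.80381201 -0.50755932]
{'time': 0.1, 'joint_positions': array([ 1.27681257,  0.68986115, -0.1945271 ,  1.56624153,  0.15730892,
        0.90252806, -0.21512138]), 'qd': array([-0.00010143, -0.00074556,  0.00073165, -0.00300697,  0.00050631,
        0.00033925,  0.00069628]), 'joint_torque': array([-2.51018857e-03, -5.40602767e+01, -1.27095703e+00, -1.58986062e+01,
        9.49935667e-03,  4.40723525e-03,  2.36023391e-05]), 'ee_pos': array([ 0.20099832, -0.59121578,  0.25258832]), 'ee_rot': array([-3.13995211e+00,  1.30952293e-04,  3.27849939e-01]), 'force': array([-1.07260375,  0.26595384,  0.15640386]), 'wrist_torque': array([-0.02800632,  0.05336205,  0.00157975]), 'grip_force': 0.0, 'finger_gap': 0.9989947463254286} 0.022
```

View pics/top0.png

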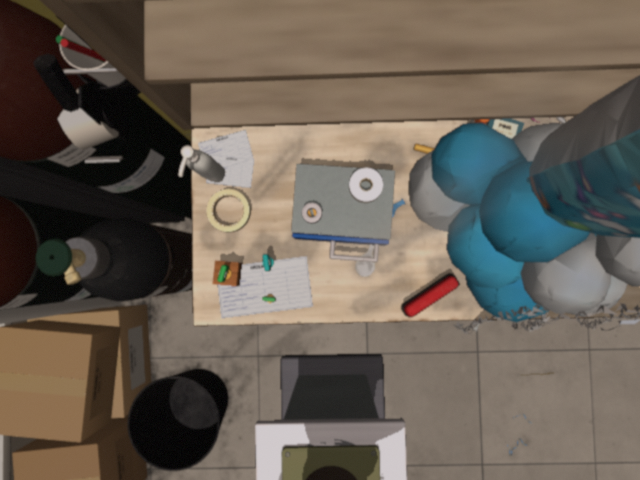

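View pics/side0.png

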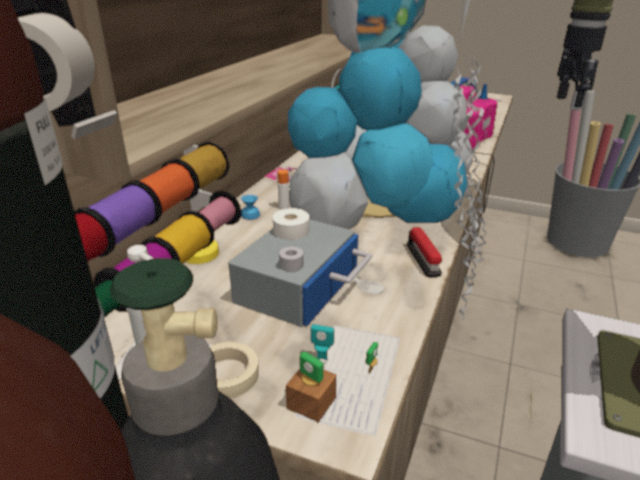

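Top view: the candidates are the green key in the wooden stand (223,272), a turquoise one (267,262) and a small green one (269,298). I choose the green one in the stand. The boss is at (312,212) and the handle near (354,252). The gripper is at the right, behind the balloons. Next I measure and check the choice in a crop.

```bash
python3 - <<'E'
from h import *
t=grab('top'); s=grab('side')
a=cv2.resize(t['image'][225:315,195:315],None,fx=6,fy=6,interpolation=cv2.INTER_CUBIC)[:, :400]
b=cv2.resize(s['image'][340:430,275:350],None,fx=6,fy=6,interpolation=cv2.INTER_CUBIC)[:, :400]
c=cv2.resize(t['image'][195:255,285:395],None,fx=6,fy=6,interpolation=cv2.INTER_CUBIC)
print(a.shape,b.shape)
save('c1.png',np.hstack([a[:540],b[:540]])); save('c2.png',c)
def comps(f,lo,hi,box,mn=8):
    h=cv2.cvtColor(f['image'],cv2.COLOR_RGB2HSV); m=cv2.inRange(h,lo,hi); k=np.zeros_like(m); x0,y0,x1,y1=box; k[y0:y1,x0:x1]=m[y0:y1,x0:x1]
    n,l,st,ce=cv2.connectedComponentsWithStats(k)
    for i in range(1,n):
        if st[i,4]>=mn:
            cn=np.argwhere(l==i)[:,::-1].astype(np.float32); print(st[i],ce[i].round(1),cv2.minAreaRect(cn))
print('green top');comps(t,(45,100,30),(75,255,255),(195,240,320,310))
print('green side');comps(s,(45,100,30),(75,255,255),(275,320,400,420))
print('turq side');comps(s,(76,100,30),(95,255,255),(275,310,400,420))
print('blue');comps(t,(108,120,40),(125,255,255),(280,220,400,255))
print('wood');comps(t,(5,130,30),(14,255,200),(205,255,250,295))
h=cv2.cvtColor(t['image'],cv2.COLOR_RGB2HSV)
m=cv2.inRange(h,(60,10,60),(105,90,135)); m[:,:285]=0;m[:,400:]=0;m[:155]=0;m[240:]=0
cn=max(cv2.findContours(m,0,1)[0],key=cv2.contourArea); r=cv2.minAreaRect(cn); print('cab',r,[onz(t,*p,.085)[:2].round(4) for p in cv2.boxPoints(r)])
E
```

```text
(540, 400, 3) (540, 400, 3)
green top
[218 265  10  17  99] [222.2 272.8] ((222.4082489013672, 272.97247314453125), (6.513219356536865, 17.33665657043457), 16.699241638183594)
[263 297  12   4  32] [268.8 298.6] ((268.5, 298.5), (11.0, 3.0), -0.0)
green side
[366 343  11  21 110] [370.7 353.1] ((370.7059020996094, 352.6764831542969), (7.033533096313477, 21.3431339263916), 14.03624439239502)
[300 352  23  30 383] [312.1 366.5] ((311.0000305175781, 366.5), (29.96331024169922, 20.57182502746582), 26.56505012512207)
turq side
[311 325  23  34 442] [321.9 339.6] ((322.0, 341.5), (33.0, 22.0), 90.0)
blue
[293 234  64   7 239] [322.  237.2] ((324.4403076171875, 237.3960418701172), (63.19305419921875, 4.190696716308594), 3.8140745162963867)
wood
[213 261  28  24 360] [228.3 272.1] ((226.61886596679688, 272.692626953125), (25.62161636352539, 22.81500816345215), 5.19442892074585)
cab ((393.5660400390625, 208.48114013671875), (5.342071533203125, 14.66641616821289), 29.05460548400879) [array([ 0.5838, -0.1286]), array([ 0.6092, -0.1436]), array([ 0.6038, -0.1527]), array([ 0.5783, -0.1377])]
```

View pics/c1.png

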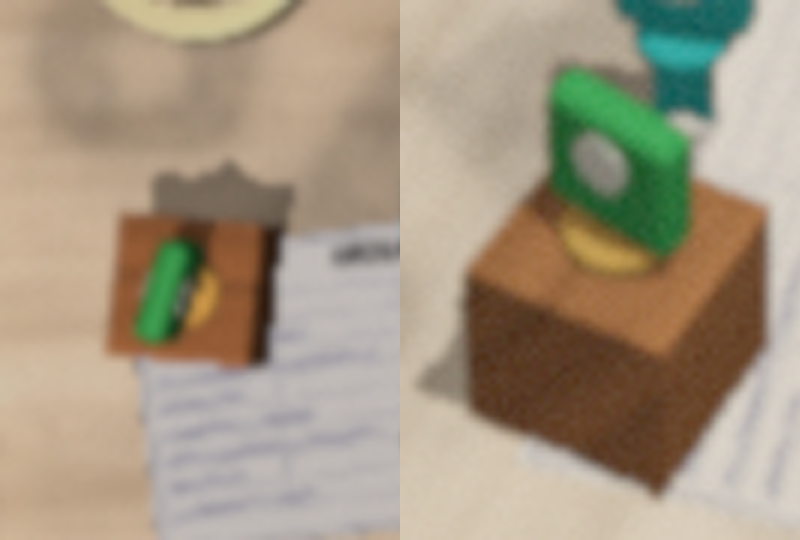

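View pics/c2.png

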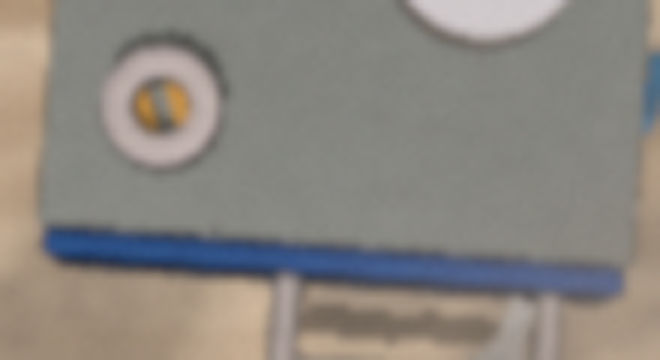

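The crop confirms the large green key with its grip upright in the stand. The lock bore at about (312,212) even shows the slot as a dark stripe, tilted anticlockwise. Now the measurements.

```bash
python3 - <<'E'
from h import *
N=12
im=np.mean([grab('top')['image'].astype(float) for _ in range(N)],0); t=grab('top'); s=grab('side')
ims=np.mean([grab('side')['image'].astype(float) for _ in range(N)],0)
K=8
def up(im,x0,y0,x1,y1): return cv2.resize(im[y0:y1,x0:x1].astype(np.float32),None,fx=K,fy=K,interpolation=cv2.INTER_CUBIC).clip(0,255).astype(np.uint8)
def un(p,x0,y0): return (np.asarray(p,float)+.5)/K-.5+[x0,y0]
# key top face
u=up(im,205,255,250,295); h=cv2.cvtColor(u,cv2.COLOR_RGB2HSV); v=h[...,2]
g=cv2.inRange(h,(45,100,30),(80,255,255)); print('green V pct',np.percentile(v[g>0],[5,25,50,75,95]))
for th in (70,100,120):
    m=((g>0)&(v>th)).astype(np.uint8); c=max(cv2.findContours(m,0,1)[0],key=cv2.contourArea); r=cv2.minAreaRect(c); b=cv2.boxPoints(r)
    e=sorted([(np.linalg.norm(b[i]-b[(i+1)%4]),i) for i in range(4)]); i,j=e[0][1],e[1][1]
    P=[onz(t,*un((b[k]+b[(k+1)%4])/2,205,255),.083) for k in(i,j)]; d=P[0]-P[1]
    print('keytop',th,r[1],((P[0]+P[1])/2).round(4),np.linalg.norm(d).round(4),'yaw',np.degrees(np.arctan2(d[1],d[0])).round(1))
# stand top
m=cv2.inRange(h,(3,120,95),(14,255,255)); m=cv2.morphologyEx(m|g,cv2.MORPH_CLOSE,np.ones((25,25)));c=max(cv2.findContours(m,0,1)[0],key=cv2.contourArea); r=cv2.minAreaRect(c)
print('stand',onz(t,*un(r[0],205,255),.045).round(4),np.array(r[1])/K,r[2])
# boss
u=up(im,295,195,330,230); h=cv2.cvtColor(u,cv2.COLOR_RGB2HSV); gr=cv2.cvtColor(u,cv2.COLOR_RGB2GRAY)
m=(gr>150).astype(np.uint8); c=max(cv2.findContours(m,0,1)[0],key=cv2.contourArea); e=cv2.fitEllipse(c); print('boss',e,onz(t,*un(e[0],295,195),.111).round(4))
br=cv2.inRange(h,(8,110,60),(30,255,255)); br=cv2.morphologyEx(br,cv2.MORPH_OPEN,np.ones((3,3)));
# slot: two brass halves
n,l,st,ce=cv2.connectedComponentsWithStats(br); o=np.argsort(-st[1:,4])[:2]+1; print(st[o],un(ce[o],295,195))
for k in o:
    pass
pts=np.argwhere(br>0)[:,::-1]; hull=cv2.convexHull(pts.astype(np.int32)); hm=np.zeros_like(br); cv2.fillConvexPoly(hm,hull,255)
sl=cv2.morphologyEx(((hm>0)&(br==0)).astype(np.uint8),cv2.MORPH_OPEN,np.ones((7,7)))
n,l,st,ce=cv2.connectedComponentsWithStats(sl); k=1+np.argmax(st[1:,4]); q=np.argwhere(l==k)[:,::-1].astype(np.float32)
W=np.array([onz(t,*un(p,295,195),.097)[:2] for p in q[::5]]); w,V=np.linalg.eigh(np.cov(W.T)); d=V[:,1]*np.sign(V[0,1]); print('slot',W.mean(0).round(4),np.sqrt(w)*3.46,'yaw',np.degrees(np.arctan2(d[1],d[0])))
# cabinet front: blue strip
h=cv2.cvtColor(im.astype(np.uint8),cv2.COLOR_RGB2HSV); bl=cv2.inRange(h,(105,90,30),(128,255,255)); bl[:225]=0;bl[250:]=0;bl[:,:285]=0;bl[:,395:]=0
xs=np.arange(298,386); top=[np.argmax(bl[:,x]>0) for x in xs]; L=np.polyfit(xs,top,1)
a,b=[onz(t,x,np.polyval(L,x),.085) for x in(298,386)]; d=a-b; print('front edge',L,a.round(4),b.round(4),'cab yaw',np.degrees(np.arctan2(-d[0],d[1])))
# boss in side view
h=cv2.cvtColor(ims.astype(np.uint8),cv2.COLOR_RGB2HSV); u=up(ims,270,235,315,280); cv2.imwrite('pics/x.png',u[:,:,::-1])
u2=up(im,320,230,390,268); cv2.imwrite('pics/y.png',cv2.resize(u2,(560,304))[:,:,::-1]); A=np.zeros((680,800,3),np.uint8)
A=np.zeros((600,800,3),np.uint8);A[:280,:280]=cv2.resize(up(im,295,195,330,230),(280,280));A[:280,300:580]=cv2.resize(u,(280,280));A[290:594,:560]=cv2.resize(u2,(560,304)); save('c3.png',A)
E
```

```text
green V pct [ 61. 114. 133. 146. 153.]
keytop 70 (49.397132873535156, 139.9829864501953) [0.4729 0.2069 0.083 ] 0.035 yaw -17.0
keytop 100 (42.98786163330078, 134.2404022216797) [0.4725 0.208  0.083 ] 0.0336 yaw 161.9
keytop 120 (38.73295974731445, 129.02395629882812) [0.472  0.2085 0.083 ] 0.0323 yaw -14.6
stand [0.4732 0.2078 0.045 ] [23.8816433  23.44771576] 5.230807304382324
boss ((133.44021606445312, 142.24989318847656), (148.50320434570312, 150.39613342285156), 79.76321411132812) [0.5876 0.0234 0.111 ]
[[143 113  27  51 948]
 [102 122  28  49 903]] [[314.14253692 211.68881857]
 [308.9147979  212.90856866]]
slot [0.5894 0.0236] [0.00579314 0.01287007] yaw 14.04438208071522
front edge [ -1.5631274  743.47846148] [0.46  0.054 0.085] [ 0.7329 -0.1298  0.085 ] cab yaw 56.03764175569476
```

View pics/c3.png

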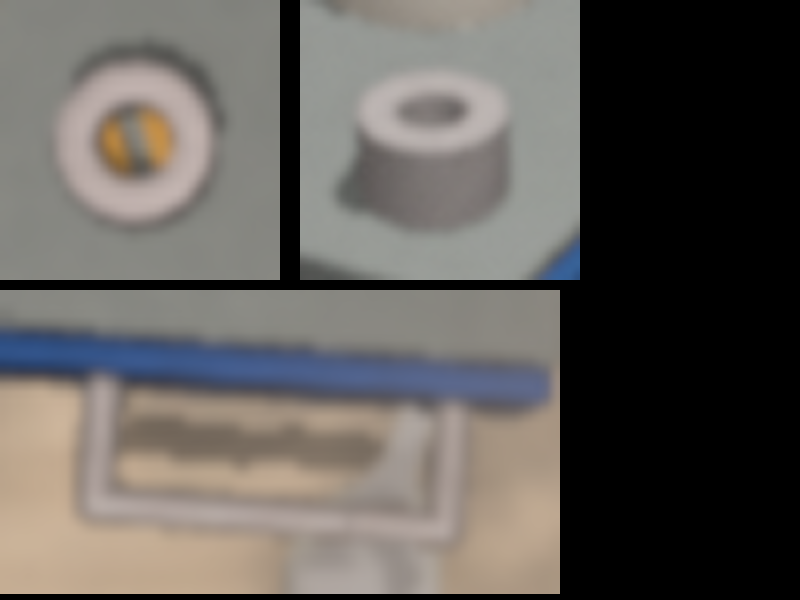

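Emit:
play_rows(motion=[[[100,12,45,0,0],[100,12,46,0,0],[100,12,46,0,-3],[100,12,46,0,-3],[100,12,46,0,-3],[100,12,46,0,-3],[100,16,40,0,-3],[100,16,40,0,-3]]], newtons=60)

```text
time: 2.3
ee_pos: [0.3057, -0.2352, 0.2536]
ee_rot: [3.141, -0.001, 0.011]
force: [1.0, 0.5, 0.2]
finger_gap: 0.998
grip_force: 0.0
```

```bash
python3 - <<'E'
from h import *
s=bot.sense(); print(s['joint_positions'].round(2),s['ee_pos'].round(3),s['ee_rot'].round(3))
t=grab('top')
# handle bar ends -> centre, and cabinet yaw from hand-read edge pixels of c3 (8x of crop 320,230; drawn at row 290)
f=lambda x,y:((x+.5)/8-.5+320,(y-290+.5)/8-.5+230)
for z,a,b in((.061,(85,508),(455,530)),(.085,(0,330),(548,372))):
    A,B=onz(t,*f(*a),z),onz(t,*f(*b),z); d=A-B; print(A.round(4),B.round(4),((A+B)/2).round(4),np.degrees(np.arctan2(-d[0],d[1])),np.linalg.norm(d))
print('slot perp', [onz(t,*p,.097)[:2].round(4) for p in((314.14,211.69),(308.91,212.91))])
E
```

```text
[ 0.59  0.39 -0.08  2.24  0.06  0.51 -1.09] [ 0.306 -0.235  0.254] [ 3.141e+00 -1.000e-03  1.100e-02]
[ 0.5005 -0.0112  0.061 ] [ 0.4927 -0.1053  0.061 ] [ 0.4966 -0.0582  0.061 ] -4.776569475799399 0.0944809788162859
[0.5452 0.0088 0.085 ] [ 0.5312 -0.1277  0.085 ] [ 0.5382 -0.0594  0.085 ] -5.832495404816778 0.13726556531343986
slot perp [array([0.5902, 0.0182]), array([0.5881, 0.0287])]
```

Emit:
play_rows(motion=[[[100,16,44,0,0],[100,16,44,0,8],[100,17,44,0,8],[100,17,44,0,8],[100,17,44,0,8],[100,17,44,0,8],[100,17,44,0,8],[100,17,44,0,8]]])

```text
time: 3.15
ee_pos: [0.44, 0.1171, 0.2536]
ee_rot: [3.141, -0.0, 0.997]
force: [0.2, -0.5, -0.0]
finger_gap: 1.003
grip_force: 0.0
```

Emit:
play_rows(motion=[[[100,17,44,0,8],[100,16,44,0,8],[100,0,3,-5,8.5],[100,0,0,-10,8.5],[100,0,0,-15,8.5],[100,0,0,-15,8.5],[100,0,0,-15,8.5],[100,0,0,-15,8.5]]])

```text
time: 3.95
ee_pos: [0.4727, 0.206, 0.1778]
ee_rot: [3.141, 0.0, 2.166]
force: [0.0, 0.9, -0.0]
finger_gap: 1.001
grip_force: 0.0
```

Emit:
play_rows(motion=[[[100,0,0,-10,8.5],[100,0,0,-10,8.5],[100,0,0,-10,8.5],[100,0,0,-10,8.5],[100,0,0,-5,5.4],[100,0,0,0,0]]])

```text
time: 4.55
ee_pos: [0.4723, 0.2056, 0.1326]
ee_rot: [-3.141, -0.001, 2.848]
force: [0.1, 0.3, -0.5]
finger_gap: 1.0
grip_force: 0.0
```

```bash
python3 - <<'E'
from h import *
s=bot.sense(); print(s['joint_positions'].round(2),s['ee_pos'].round(4),s['ee_rot'].round(4),np.degrees(s['ee_rot'][2]),s['force'])
E
```

```text
[-0.1   0.82 -0.68  1.98  0.86  0.65 -0.07] [0.4723 0.2056 0.1326] [-3.1409e+00 -1.1000e-03  2.8476e+00] 163.15636668830342 [ 0.09689976  0.25542661 -0.45046474]
```

Emit:
play_rows(motion=[[[100,0,2,-15,0],[100,0,0,-15,0],[100,0,0,-14,0],[100,0,0,-13,0],[100,0,0,0,0],[15,0,0,0,0],[0,0,0,0,0],[0,0,0,0,0]]])

```text
time: 5.35
ee_pos: [0.4727, 0.2085, 0.0771]
ee_rot: [3.14, 0.001, 2.847]
force: [0.3, 0.7, -0.3]
finger_gap: 0.515
grip_force: 0.0
```

Emit:
play_rows(motion=[[[0,0,0,0,0],[0,0,0,0,0],[0,0,0,0,0],[0,0,0,0,0]]])

```text
time: 5.75
ee_pos: [0.4725, 0.2083, 0.0767]
ee_rot: [3.141, 0.001, 2.848]
force: [-1.0, -0.6, 5.2]
finger_gap: 0.126
grip_force: 58.9
```

Emit:
play_rows(motion=[[[0,0,0,8,0],[0,0,0,20,0],[0,0,0,25,0],[0,0,0,25,0],[0,0,0,25,0],[0,0,0,10,0],[0,0,0,0,0]]])

```text
time: 6.45
ee_pos: [0.4728, 0.2086, 0.1904]
ee_rot: [3.14, 0.002, 2.848]
force: [0.6, -0.3, -2.0]
finger_gap: 0.131
grip_force: 58.4
```

```bash
python3 - <<'E'
from h import *
s=bot.sense(); print(s['ee_pos'].round(4),np.degrees(s['ee_rot'][2]),s['finger_gap'],s['force'])
f=grab('side'); u,v=proj(f,s['ee_pos']-[0,0,.03]); print(u,v); u=int(u);v=int(v)
save('k1.png',cv2.resize(f['image'][max(0,v-70):v+70,u-90:u+90],None,fx=4,fy=4,interpolation=cv2.INTER_CUBIC))
E
```

```text
[0.4728 0.2086 0.1904] 163.1650337235613 0.1305479254281145 [ 0.562328   -0.27321838 -1.99006967]
308.1437933096382 309.0396428442607
```

View pics/k1.png

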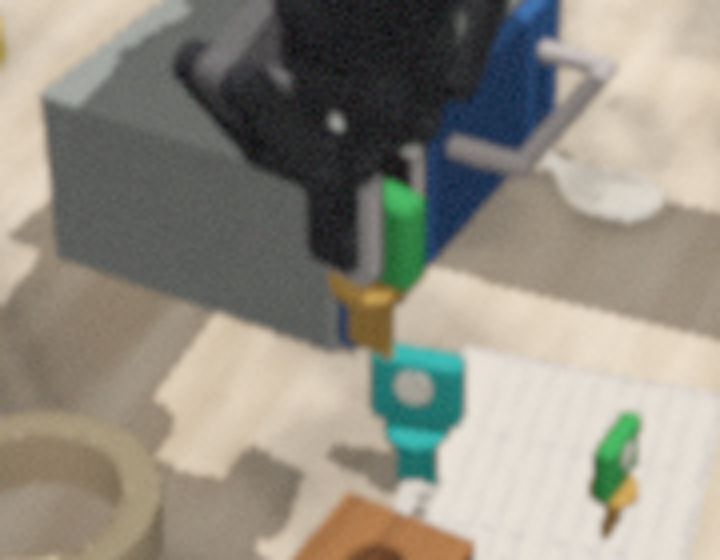

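The image shows the key held upright below the fingers, blade bottom at about full-frame (310.5, 326.5), with the stand clear. I compare this with the prediction and cross-check the boss in the side view.

```bash
python3 - <<'E'
from h import *
s=grab('side'); p=np.array([.4728,.2086,.1347])
yw=np.radians(-17); kx=np.array([np.cos(yw),np.sin(yw),0]); ky=np.array([-kx[1],kx[0],0])
for a in(-8,8):
  for b in(-2,2): print(a,b,np.round((np.array(proj(s,p+kx*a/1e3+ky*b/1e3))-[218,239])*4,0))
print('boss side',onz(s,290.96,252.3,.111).round(4), onz(s,(434-300+.5)/6.222-.5+270,235+111.5/6.222-.5,.111).round(4))
print('stand corners side')
for c in ((-25,-25),(25,-25),(25,25),(-25,25)): print(c)
E
```

```text
-8 -2 [385. 355.]
-8 2 [377. 361.]
8 -2 [346. 334.]
8 2 [337. 340.]
boss side [0.5855 0.022  0.111 ] [0.5851 0.0222 0.111 ]
stand corners side
(-25, -25)
(25, -25)
(25, 25)
(-25, 25)
```

Emit:
play_rows(motion=[[[0,20,-33,0,5],[0,25,-40,0,6],[0,25,-40,0,6],[0,25,-40,0,6],[0,20,-33,0,6.3],[0,0,0,0,0],[0,0,0,0,0]]])

```text
time: 7.25
ee_pos: [0.5866, 0.0212, 0.1874]
ee_rot: [3.141, -0.003, -2.927]
force: [-0.2, 0.6, -0.7]
finger_gap: 0.13
grip_force: 58.6
```

```bash
python3 - <<'E'
from h import *
s=bot.sense(); print(s['joint_positions'].round(2),s['ee_pos'].round(4),np.degrees(s['ee_rot'][2]),s['finger_gap'],s['force'])
f=grab('side'); u,v=proj(f,[.588,.023,.12]); print(u,v); u=int(u);v=int(v)
save('k2.png',cv2.resize(f['image'][v-40:v+40,u-50:u+50],None,fx=7,fy=7,interpolation=cv2.INTER_CUBIC))
E
```

```text
[ 0.38  0.88 -0.92  1.72  0.82  0.98  0.92] [0.5866 0.0212 0.1874] -167.6907999761919 0.13040850348390723 [-0.16830481  0.64566805 -0.69834142]
289.11746869385536 247.47176075589243
```

View pics/k2.png

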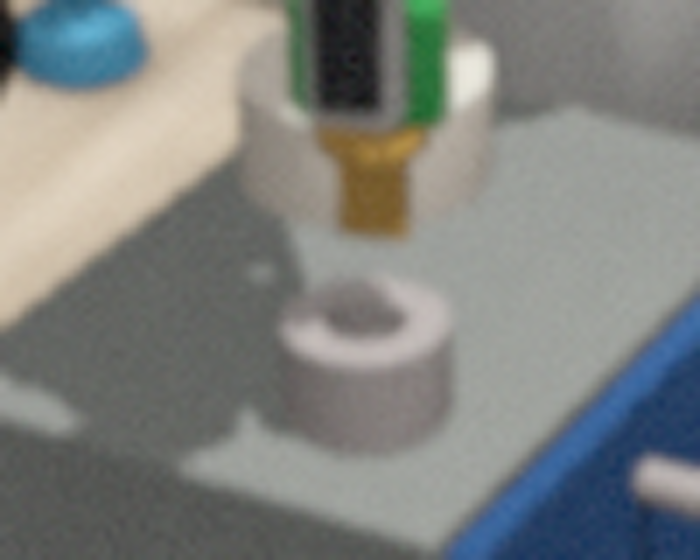

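```bash
python3 - <<'E'
from h import *
s=grab('side'); o=np.array([239,207])
P=lambda x,y,z:((np.array(proj(s,[x,y,z]))-o+.5)*7-.5)
print(P(.5866,.0212,.1317),P(.588,.023,.111),P(.578,.023,.111)-P(.588,.023,.111),P(.588,.033,.111)-P(.588,.023,.111))
yw=np.radians(12.3); kx=np.array([np.cos(yw),np.sin(yw)])*.008; ky=np.array([-kx[1],kx[0]])/4
for a in(-1,1):
  for b in(-1,1): print(a,b,P(*(np.array([.5866,.0212])+a*kx+b*ky),.1317).round())
print(bot.sense()['ee_pos'])
E
```

```text
[361.43505786 239.51308546] [354.85947758 320.0086473 ] [39.42014062  8.71211094] [-18.9309881   20.71045032]
-1 -1 [398. 238.]
-1 1 [394. 247.]
1 -1 [329. 232.]
1 1 [325. 241.]
[0.58616993 0.02367173 0.18850522]
```

Emit:
play_rows(motion=[[[0,1,0,-8,0],[0,0,0,-4,0],[0,0,0,0,0]]])

```text
time: 7.65
ee_pos: [0.5874, 0.0227, 0.1764]
ee_rot: [-3.141, -0.002, -2.922]
force: [0.5, -0.3, 0.2]
finger_gap: 0.128
grip_force: 58.6
```

Emit:
play_rows(motion=[[[0,0,0,0,0]]])

```text
time: 7.75
ee_pos: [0.588, 0.0227, 0.1771]
ee_rot: [3.142, -0.0, -2.923]
force: [-1.2, -0.1, -0.3]
finger_gap: 0.131
grip_force: 58.6
```

Emit:
play_rows(motion=[[[0,0,0,0,0]]])

```text
time: 7.85
ee_pos: [0.5883, 0.0225, 0.1775]
ee_rot: [3.142, 0.0, -2.923]
force: [0.0, -0.1, -0.1]
finger_gap: 0.129
grip_force: 58.6
```

Emit:
play_rows(motion=[[[0,0,0,-4,0],[0,0,0,-3,0],[0,0,0,-3,0],[0,0,0,-3,0],[0,0,0,-2,0],[0,0,0,0,0]]])

```text
time: 8.45
ee_pos: [0.5881, 0.0222, 0.1619]
ee_rot: [3.141, -0.001, -2.924]
force: [-0.6, 0.2, 0.3]
finger_gap: 0.13
grip_force: 58.6
```

In the bore with no contact. Continue down to the rotor gently.

Emit:
play_rows(motion=[[[0,0,0,-3,0],[0,0,0,-3,0],[0,0,0,-2,0],[0,0,0,0,0]]])

```text
time: 8.85
ee_pos: [0.588, 0.0222, 0.1539]
ee_rot: [3.142, -0.001, -2.924]
force: [0.3, -0.4, -0.3]
finger_gap: 0.131
grip_force: 58.6
```

Emit:
play_rows(motion=[[[0,0,0,-1.5,0],[0,0,0,0,0]]])

```text
time: 9.05
ee_pos: [0.5884, 0.0223, 0.1528]
ee_rot: [3.141, 0.0, -2.924]
force: [0.1, 0.8, 0.2]
finger_gap: 0.131
grip_force: 58.6
```

Emit:
play_rows(motion=[[[0,0,0,-1,0],[0,0,0,0,0]]])

```text
time: 9.25
ee_pos: [0.5885, 0.0224, 0.1523]
ee_rot: [-3.142, 0.001, -2.924]
force: [-0.7, -0.8, 4.3]
finger_gap: 0.13
grip_force: 59.3
```

Emit:
play_rows(motion=[[[0,0,0,-1,0],[0,0,0,0,0]]])

```text
time: 9.45
ee_pos: [0.5882, 0.0227, 0.1506]
ee_rot: [3.141, 0.0, -2.923]
force: [-0.2, 0.7, -0.7]
finger_gap: 0.128
grip_force: 58.7
```

Emit:
play_rows(motion=[[[0,0,0,-1,0],[0,0,0,-1,0],[0,0,0,0,0]]])

```text
time: 9.75
ee_pos: [0.5881, 0.0227, 0.1485]
ee_rot: [3.141, -0.0, -2.923]
force: [1.1, 1.7, -1.3]
finger_gap: 0.129
grip_force: 58.4
```

Emit:
play_rows(motion=[[[0,0,0,-1,0],[0,0,0,-1,0],[0,0,0,0,0]]])

```text
time: 10.05
ee_pos: [0.5882, 0.0227, 0.1467]
ee_rot: [3.141, 0.0, -2.923]
force: [-1.2, 2.7, -1.0]
finger_gap: 0.128
grip_force: 58.5
```

Emit:
play_rows(motion=[[[0,0,0,-1,0],[0,0,0,-1,0],[0,0,0,-1,0],[0,0,0,0,0]]])

```text
time: 10.45
ee_pos: [0.5882, 0.0226, 0.1437]
ee_rot: [3.141, 0.0, -2.924]
force: [-0.7, 3.2, 0.0]
finger_gap: 0.127
grip_force: 58.6
```

Emit:
play_rows(motion=[[[0,0,0,-1,0],[0,0,0,0,0]]])

```text
time: 10.65
ee_pos: [0.5883, 0.0227, 0.1428]
ee_rot: [3.141, 0.0, -2.923]
force: [-0.8, 3.3, -0.3]
finger_gap: 0.128
grip_force: 58.7
```

Emit:
play_rows(motion=[[[0,0,0,-1,0],[0,0,0,0,0]]])

```text
time: 10.85
ee_pos: [0.5883, 0.0227, 0.1428]
ee_rot: [3.142, 0.001, -2.924]
force: [-1.2, 3.5, 6.9]
finger_gap: 0.128
grip_force: 59.8
```

Emit:
play_rows(motion=[[[0,0,0.4,0.3,-3],[0,0,0,0,-5],[0,0,0,0,-5],[0,0,0,0,-5],[0,0,0,0,-5],[0,0,0,0,0]]], newtons=80)

```text
time: 11.45
ee_pos: [0.5884, 0.0232, 0.1428]
ee_rot: [3.141, 0.001, 2.958]
force: [-1.9, 3.7, 5.1]
finger_gap: 0.123
grip_force: 79.4
```

```bash
python3 - <<'E'
from h import *
s=bot.sense(); print(s['ee_pos'].round(4),np.degrees(s['ee_rot'][2]),s['wrist_torque'],s['force'],s['joint_positions'].round(2))
E
```

```text
[0.5884 0.0232 0.1428] 169.49185889397498 [0.82603202 0.39085505 0.0259198 ] [-1.89149702  3.65591369  5.12278589] [ 0.31  0.9  -0.78  1.76  0.83  0.85  0.52]
```

Emit:
play_rows(motion=[[[0,0,0.3,0,-6],[0,0,0.3,0,-6],[0,0,0,0,-6],[0,0,0,0,-6],[0,0,0,0,-6],[0,0,0,0,-6],[0,0,0,0,-6],[0,0,0,0,0]]])

```text
time: 12.25
ee_pos: [0.5881, 0.0226, 0.1428]
ee_rot: [-3.14, 0.001, 2.225]
force: [-2.7, 2.5, 7.7]
finger_gap: 0.125
grip_force: 79.7
```

Emit:
play_rows(motion=[[[0,0,0,0,-5],[0,0,0,0,-5],[0,0,0,0,-2],[0,0,0,0,0]]])

```text
time: 12.65
ee_pos: [0.5879, 0.0225, 0.1428]
ee_rot: [-3.14, 0.002, 2.017]
force: [-2.4, 1.7, 8.8]
finger_gap: 0.126
grip_force: 79.8
```

```bash
python3 - <<'E'
from h import *
s=bot.sense(); print(s['ee_pos'].round(4),np.degrees(s['ee_rot'][2]),s['wrist_torque'],s['force'],s['joint_positions'].round(2))
E
```

```text
[0.5879 0.0225 0.1428] 115.56023270178184 [0.35420244 0.67079648 0.06441954] [-2.44336213  1.70219661  8.8178838 ] [ 0.19  0.84 -0.55  1.76  0.63  0.72 -0.25]
```

Emit:
play_rows(motion=[[[0,0,0,0,-2],[0,0,0,0,-2],[0,0,0,0,-1],[0,0,0,0,0]]])

```text
time: 13.05
ee_pos: [0.5878, 0.0224, 0.1428]
ee_rot: [-3.14, 0.002, 1.93]
force: [-3.0, 1.9, 8.7]
finger_gap: 0.122
grip_force: 79.9
```

```bash
python3 - <<'E'
from h import *
s=bot.sense(); print(np.degrees(s['ee_rot'][2]),s['wrist_torque'],s['force'])
E
```

```text
110.58604609974921 [0.35618396 0.71771109 0.01638289] [-3.02991807  1.90003223  8.67438247]
```

Emit:
play_rows(motion=[[[0,0,0,0,-2],[0,0,0,0,-1],[0,0,0,0,0]]])

```text
time: 13.35
ee_pos: [0.5877, 0.0224, 0.1428]
ee_rot: [-3.14, 0.002, 1.878]
force: [-3.3, 1.3, 8.4]
finger_gap: 0.124
grip_force: 79.9
```

```bash
python3 - <<'E'
from h import *
s=bot.sense(); print(np.degrees(s['ee_rot'][2]),s['wrist_torque'],s['force'])
E
```

```text
107.59393869464283 [0.35737686 0.71231833 0.06973958] [-3.28954032  1.27809832  8.40119333]
```

Emit:
play_rows(motion=[[[0,0,0,0,-2],[0,0,0,0,-2],[0,0,0,0,0]]])

```text
time: 13.65
ee_pos: [0.5877, 0.0224, 0.1428]
ee_rot: [-3.14, 0.002, 1.808]
force: [-3.8, 1.3, 9.3]
finger_gap: 0.126
grip_force: 79.9
```

```bash
python3 - <<'E'
from h import *
s=bot.sense(); print(np.degrees(s['ee_rot'][2]),s['wrist_torque'],s['force'])
E
```

```text
103.56614966711524 [ 0.39379535  0.80046257 -0.0232646 ] [-3.78241845  1.26188897  9.3025262 ]
```

Emit:
play_rows(motion=[[[0,0,0,0,-2],[0,0,0,0,-2],[0,0,0,0,0]]])

```text
time: 13.95
ee_pos: [0.5876, 0.0224, 0.1428]
ee_rot: [-3.14, 0.002, 1.738]
force: [-2.5, 2.5, 9.2]
finger_gap: 0.122
grip_force: 79.9
```

```bash
python3 - <<'E'
from h import *
s=bot.sense(); print(np.degrees(s['ee_rot'][2]),s['wrist_torque'],s['force'])
E
```

```text
99.56472056703076 [0.38115826 0.81146568 0.06625104] [-2.54252795  2.47188827  9.21801427]
```

Emit:
play_rows(motion=[[[0,0,0,0,-2],[0,0,0,0,-1],[0,0,0,0,0]]])

```text
time: 14.25
ee_pos: [0.5875, 0.0223, 0.1428]
ee_rot: [-3.14, 0.002, 1.686]
force: [-3.4, 1.5, 9.8]
finger_gap: 0.125
grip_force: 80.0
```

```bash
python3 - <<'E'
from h import *
s=bot.sense(); print(np.degrees(s['ee_rot'][2]),s['wrist_torque'],s['force'],s['joint_torque'][4:])
f=grab('side'); u,v=proj(f,[.588,.023,.12]); u=int(u);v=int(v)
save('k3.png',cv2.resize(f['image'][v-50:v+40,u-50:u+60],None,fx=6,fy=6,interpolation=cv2.INTER_CUBIC))
E
```

```text
96.61341473116582 [0.38553483 0.78919072 0.13915386] [-3.35569359  1.54942061  9.76323956] [ 0.56243336 -0.66119162 -0.25238589]
```

View pics/k3.png

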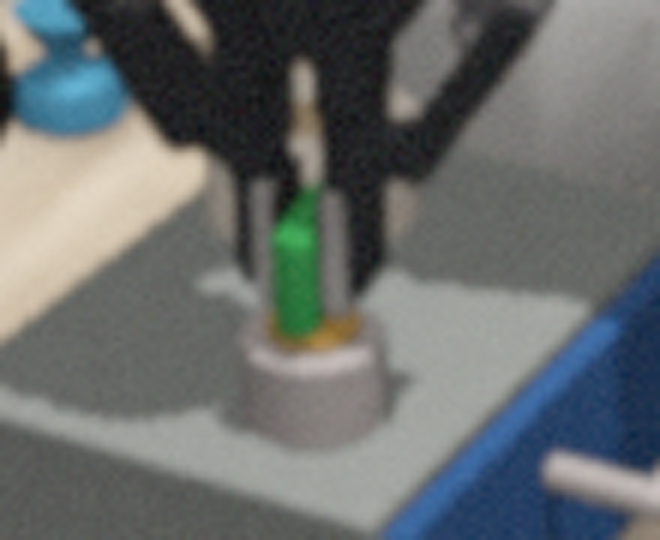

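The key's collar rests on the boss and the key follows the fingers. The torque is rising, so I press a little further to confirm the stop.

Emit:
play_rows(motion=[[[0,0,0,0,-2],[0,0,0,0,-1],[0,0,0,0,0]]])

```text
time: 14.6
ee_pos: [0.5875, 0.0224, 0.1428]
ee_rot: [-3.14, 0.002, 1.635]
force: [-3.3, 1.2, 9.6]
finger_gap: 0.126
grip_force: 80.0
```

```bash
python3 - <<'E'
from h import *
s=bot.sense(); print(np.degrees(s['ee_rot'][2]),s['wrist_torque'],s['force'],s['joint_torque'][4:])
E
```

```text
93.66615876433912 [0.34198829 0.81870996 0.34110611] [-3.33938598  1.17080778  9.60658913] [ 0.38296935 -0.7089231  -0.45521189]
```

Emit:
play_rows(motion=[[[0,0,0,0,-2],[0,0,0,0,-1],[0,0,0,0,0]]])

```text
time: 14.9
ee_pos: [0.5874, 0.0224, 0.1428]
ee_rot: [-3.14, 0.003, 1.583]
force: [-3.3, 1.4, 9.0]
finger_gap: 0.122
grip_force: 80.2
```

```bash
python3 - <<'E'
from h import *
s=bot.sense(); print(np.degrees(s['ee_rot'][2]),s['wrist_torque'],s['force'],s['joint_torque'][4:])
E
```

```text
90.71853793743975 [0.35036568 0.83611452 0.62141262] [-3.30834736  1.37493097  8.97339878] [ 0.18444935 -0.75643122 -0.67636622]
```

The stop is reached (0.62 N m). Ease off, release, and lift clear.

Emit:
play_rows(motion=[[[0,0,0,0,3],[0,0,0,0,3],[0,0,0,0,0],[40,0,0,0,0],[40,0,0,0,0],[40,0,0,0,0],[40,0,0,0,0]]])

```text
time: 15.6
ee_pos: [0.5882, 0.0226, 0.1418]
ee_rot: [-3.141, 0.001, 1.684]
force: [-0.3, 0.1, 0.1]
finger_gap: 0.399
grip_force: 0.0
```

Emit:
play_rows(motion=[[[40,0,0,4,0],[40,0,0,8,0],[40,0,0,20,0],[40,0,0,30,0],[40,0,0,10,0]]])

```text
time: 16.1
ee_pos: [0.5899, 0.0239, 0.2174]
ee_rot: [3.136, -0.0, 1.684]
force: [1.6, 1.0, 0.1]
finger_gap: 0.399
grip_force: 0.0
```

Emit:
play_rows(motion=[[[28,-22,-17,0,-3],[28,-30,-22,0,-4],[28,-25,-19,0,-4],[28,-12,-9,0,0],[28,0,0,0,0],[28,0,0,0,0]]])

```text
time: 16.7
ee_pos: [0.5002, -0.0432, 0.2144]
ee_rot: [3.14, -0.001, 1.492]
force: [1.2, 0.2, 0.1]
finger_gap: 0.287
grip_force: 0.0
```

```bash
python3 - <<'E'
from h import *
s=bot.sense(); print(s['ee_pos'].round(4),np.degrees(s['ee_rot'][2]),s['finger_gap'],s['force'],s['joint_positions'].round(2))
f=grab('side'); save('k4.png',cv2.resize(f['image'][190:330,220:400],None,fx=4,fy=4,interpolation=cv2.INTER_CUBIC))
E
```

```text
[ 0.5002 -0.0432  0.2144] 85.49890324385792 0.2871447250774277 [1.15933965 0.22260965 0.07392144] [ 0.29  0.62 -0.47  1.97  0.45  0.66 -0.54]
```

View pics/k4.png

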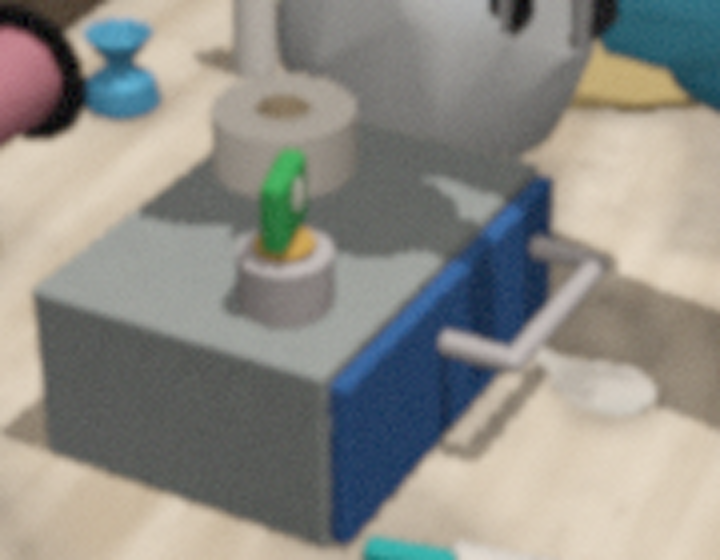

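The key stays home and turned (collar on the boss), and the handle is clear. Down to the handle.

Emit:
play_rows(motion=[[[28,-2,-1,-30,0],[28,0,0,-40,0],[28,0,0,-30,0],[28,0,0,-18,0],[28,0,0,-8,0],[28,0,0,0,0]]])

```text
time: 17.35
ee_pos: [0.4977, -0.0437, 0.0873]
ee_rot: [-3.141, -0.0, 1.493]
force: [-0.6, 0.5, -0.0]
finger_gap: 0.281
grip_force: 0.0
```

Emit:
play_rows(motion=[[[28,0,0,-8,0],[28,0,0,-8,0],[28,0,0,-6,0],[28,0,0,0,0]]])

```text
time: 17.75
ee_pos: [0.497, -0.0448, 0.0656]
ee_rot: [-3.141, 0.0, 1.492]
force: [-0.8, 0.5, -0.1]
finger_gap: 0.281
grip_force: 0.0
```

Emit:
play_rows(motion=[[[0,0,0,0,0],[0,0,0,0,0],[0,0,0,0,0],[0,0,0,0,0]]], newtons=40)

```text
time: 18.15
ee_pos: [0.4974, -0.0448, 0.0663]
ee_rot: [3.141, -0.0, 1.491]
force: [0.8, 0.0, -1.1]
finger_gap: 0.097
grip_force: 39.0
```

Emit:
play_rows(motion=[[[0,-5,0.4,0,0],[0,-10,0.9,0,0],[0,-10,0.9,0,0],[0,-5,0.4,0,0],[0,0,0,0,0]]])

```text
time: 18.65
ee_pos: [0.466, -0.0417, 0.0662]
ee_rot: [-3.14, 0.0, 1.493]
force: [-0.3, 1.9, 0.9]
finger_gap: 0.092
grip_force: 39.5
```

Emit:
play_rows(motion=[[[0,-10,0.9,0,0],[0,-10,0.9,0,0],[0,-10,0.9,0,0],[0,-8,0.7,0,0],[0,-5,0.4,0,0],[0,0,0,0,0]]])

```text
time: 19.25
ee_pos: [0.4266, -0.0378, 0.0663]
ee_rot: [-3.139, -0.001, 1.494]
force: [-0.1, 3.7, -2.1]
finger_gap: 0.1
grip_force: 39.8
```

Emit:
play_rows(motion=[[[0,-2,0,0,0],[0,-2,0,0,0],[0,0,0,0,0]]])

```text
time: 19.55
ee_pos: [0.4235, -0.0376, 0.0663]
ee_rot: [-3.141, -0.002, 1.493]
force: [1.7, 2.5, -4.5]
finger_gap: 0.095
grip_force: 39.5
```

Emit:
play_rows(motion=[[[28,0,0,0,0],[28,0,0,0,0],[28,0,0,0,0],[28,0,0,6,0],[28,0,0,20,0],[28,0,0,40,0],[28,0,0,45,0],[28,0,0,30,0]]])

```text
time: 20.35
ee_pos: [0.4222, -0.0389, 0.2099]
ee_rot: [-3.14, -0.0, 1.492]
force: [1.1, -0.5, 0.0]
finger_gap: 0.278
grip_force: 0.0
```

Emit:
play_rows(motion=[[[28,-30,0,20,0],[28,-20,0,0,0],[28,0,0,0,0]]])

```text
time: 20.65
ee_pos: [0.3692, -0.04, 0.2279]
ee_rot: [-3.137, 0.004, 1.492]
force: [-0.2, -0.8, 0.5]
finger_gap: 0.278
grip_force: 0.0
```

```bash
python3 - <<'E'
from h import *
t=grab('top'); f=grab('side')
A=np.hstack([cv2.resize(f['image'][190:400,200:460],(400,323)),cv2.resize(t['image'][130:330,190:480],(400,276)).repeat(1,0) if 0 else cv2.resize(t['image'][140:330,190:425],(400,323))])
save('k5.png',A); print(bot.sense()['ee_pos'],bot.sense()['force'])
E
```

```text
[ 0.37275341 -0.03911124  0.22758856] [ 0.64594088 -0.9273319  -0.41175986]
```

View pics/k5.png

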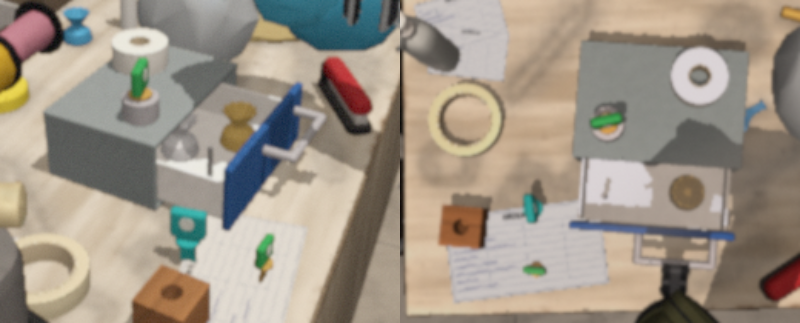

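The drawer is wide open, the key is turned and home, the bystanders have not moved, and the robot is clear.

```bash
python3 -c "
from rig import workorder; print(workorder.close_job())"
```

```text
the job is handed in; nothing more can be done
None
```

The job is handed in: the key is home and turned to its stop, the drawer was pulled about 74 mm open, the stapler, tape and sticker roll were left alone, and the arm was clear after about 21 s; no verdict was returned.

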